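# Slide an adapter upright under a go gauge

### The arm

A 6-joint arm with a two-finger parallel gripper is mounted at the origin on a cart in front of the work surface, level with it; the furniture and walls round the work are solid. World frame = base frame: x ahead of the robot, y to its left, z up, the work surface at z = 0. Lengths are in mm, angles in degrees, forces in N, time in s.
With the tool pointing down it reaches from about 350 to 875 mm from the base axis. Payload 4.2 kg.
Tool frame: the origin (TCP) lies on the mounting face of the last link; the fingertips stand 182 mm ahead of it and the grasp point (between the pads) lies 164 mm ahead of it; z points along the fingers, y is the line along which they close (so a half turn about z gives the same grasp; the last joint's range is limited). The gripper opens to 87 mm and grips with 3 to 60 N. Pads are 19 mm wide; open, the fingers measure 117 mm over their backs; the gripper's body (75 mm by 190 mm) begins 51 mm behind the grasp point.
Start: joints at [-60.585, 22.042, 0.453, 0, -68.411, -14.817], TCP at [157.55, -604.796, 404.75] pointing down, gripper open.
Joint ranges: [-179.83, 179.83], [-69.29, 118.12], [-61.27, 80.66], [-181.25, 117.63], [-171.15, -9.14], [-177.46, 177.46]. Speed limits (degrees/s): [159.86, 159.86, 180, 180, 180, 180].

### API

Orientations are given as a 3x3 rotation matrix whose columns are the frame's x, y, z axes.
In Python, from bench import ctrl, snapshot gives the robot as it stands. The module is installed in compiled form; this text tells all that it offers.
- The arm moves only by the tool send_rows, never from a script. Its argument "increments" is text: rows parted by semicolons, each of 7 numbers parted by spaces: the shift along the tool's x, y, z in units of 0.05 m (1.0 is 0.05 m), then the turn, a rotation vector about the tool's x, y, z in units of 5 degrees (1.0 is 5 degrees), then the opening, from -1 (shut) to 1 (fully open). In form: dx dy dz rx ry rz claw; .... A call has exactly 10 rows; each row shifts and turns the commanded pose from where the row before left it, along the tool's axes as they then stand; what a row does not reach is not made up. A row lasts 1/10 s, in which the tool goes at most 50 mm and 8.59 degrees, less where a joint would pass 70% of its speed; a pose out of reach is approached as far as the arm can. A call with a number of a shift or a turn outside -1 to 1 is refused whole. A call with a gripper value outside its range is refused whole. The fingers move at their own pace and stop on an object; "grip_force" is the grip in N (left out, the last holds). Time passes only in rows, so rows that do not move let the fingers close, or fill a call up. It gives the time, the measured TCP pose, the force, the opening and the grip force at its end, in the units of the state.
- ctrl.sense(): the state, without advancing time (a new reading comes with each control period).
- snapshot(name): name is "scene" or "top"; returns a dict with "frame" (384x512x3 uint8, red, green, blue), "camera_matrix" (3x3 intrinsics, pixels), "R" (3x3) and "t" (3): a world point X has camera coordinates R X + t. Camera axes: x right, y down, z forward; pixel columns grow to the right and rows downward; lengths in mm; the calibration is good to about 2 mm. A picture is of the moment at which its call begins. There is no depth.
- ctrl.close_job(): hands the job in; it is judged then, once.
The state is a dict: "time": time; "joints": joint angles; "qd": joint speeds; "effort": joint torques, N m; "eef_pos": TCP position; "orientation": TCP orientation; "force": force on the tool from outside, world axes, zero at the start; "torque": the same for the moment, N m; "opening": finger opening in mm; "grip_force": force on a finger pad.
Only numpy, scipy, OpenCV 4.12 (cv2) and the standard library are available. Lean on these libraries where they do the work, as an engineer would, in place of code of your own. Each camera call takes 0.05 s, during which the arm holds its last target. There are 200 camera calls.

### The job

Check the black mains adapter in the go gauge: push it along the bench, standing on its narrow side as it is, in between the two guide rails and under the yellow bar until its long side rests squarely against the end stop. Only push it with the fingers, never pick it up; keep it from tipping, do not touch the yellow bar, and leave the gauge's neighbours (battery, relay and blue capacitor) where they are.

Things in the scene. Friction and masses are not known exactly. Their poses are not given: they have to be found in the camera images.
- gauge: Go gauge fixed to the bench. Origin on the bench below the middle of the yellow bar; x = the way the adapter is pushed in (mouth to end stop), y = across, z up. Two aluminium rails 8 mm high, inner faces at y = +-54 mm, run from x = -50 to +10 mm. Dark posts at x = 0, y = +-60 mm carry the bar; feet 6 mm high reach y = +-85 mm. In the channel the adapter slides on the bench itself.
- gauge_bar: Yellow bar across the gauge, 12 mm (along gauge x) by 136 mm by 10 mm, fixed on the posts; origin at the centre of its underside, 55 mm above the bench; top at 65 mm, two brass screws on it up to 71 mm. 5 mm of headroom above the standing adapter.
- gauge_stop (a point): Centre of the near face of the aluminium end stop (132 mm wide, 12 mm thick, 20 mm high) that closes the channel, 10 mm above the bench and 10 mm beyond the bar's centre line; axes as the gauge. With the adapter home, its centre lies 16 mm before this face.
- gauge_mouth (a point): Middle of the gauge's mouth, 4 mm above the bench, 94 mm before the bar; axes as the gauge. Here the lead-ins, 8 mm high, are 132 mm apart; they narrow to the rails' 108 mm at 44 mm further in.
- adapter_centre (a point): Centre of the loose black mains adapter, a 92 x 32 mm box 50 mm high on its narrow side, 0.15 to 0.3 kg. y: level, along its 92 mm; z: level, through its 32 mm, roughly towards the gauge at the start (within 0.35 rad); x: straight down. Starts 130 to 195 mm before the bar, up to 35 mm off the channel's line. Pushed low it slides (about 1 to 3 N); pushed high it can tip.
- battery: Block battery, 18 x 27 x 48 mm, standing loose beside the gauge; origin at the centre of its underside. Leave it alone.
- relay: Plug-in relay in a clear cover, 21 x 28 x 34 mm, standing loose on the other side of the gauge; origin at the centre of its underside. Leave it alone.
- capacitor: Dark blue capacitor can lying loose, 58 mm long, 35 mm in diameter, beyond the gauge's end stop; origin under its middle. Leave it alone.
Things that resemble listed ones, but are neither listed nor needed, are in the scene too. Leave any green or pink look-alike of the part that bears adapter_centre alone.

How it is judged (in metres and radians):
At the end, for the whole second after the job is handed in: The adapter stands on its narrow side in the gauge under the yellow bar, its long side against the end stop (gap at most 3.5 mm, squareness within 0.07 rad), between the rails, tilted less than 0.05 rad, at rest and released (x of adapter_centre in the frame of gauge between -0.0095 and -0.003 m and y of adapter_centre in the frame of gauge between -0.011 and 0.011 m and angle between the z axis of adapter_centre and the x axis of gauge, either way round below 0.07 rad and angle between adapter_centre's own x axis and vertical above 3.0916 rad and height (world z) of adapter_centre below 0.028 m and linear speed of adapter below 0.01 m/s); the robot touches nothing.
It fails at once if the adapter is lifted (centre more than 4 mm above where it stands) (height (world z) of adapter_centre above 0.029 m).
It fails at once if the adapter tips (leans more than 0.2 rad) (angle between adapter_centre's own x axis and vertical below 2.9416 rad).
It fails at once if the yellow bar is touched (more than 1 N) (contact force between gauge_bar and anything else above 1 N).
It fails at once if the battery, relay or capacitor is moved more than 15 mm (distance of any of battery, relay, capacitor from where it was at the start of the episode above 0.015 m).
It also fails if it takes over 51 s, if anything falls off the work surface, if the arm or the gripper's body presses on something with over 40 N, if the wrist force passes 120 N, or if a joint passes its speed limit or range.

## Working session

There is one attempt and no reset: what is moved stays moved. The work goes in short steps, Python scripts to look and compute and a tool call to move; the robot and the scene stay as the last step left them, time stands still between calls to the robot, and variables do not carry over. Pictures are saved under pics/ and viewed, at most 10 in all, crops included, and the job is handed in when it is done.

Besides the shell and the picture viewer there is one more tool, called after ">>>" by a JSON object that holds its "api" and its "payload". send_rows: Moves the arm, as the interface text tells. Shifts and turns lie within -1 to 1; 1 stands for 0.05 m of shift or 5 degrees of turn. Its arguments: {"type":"object","properties":{"increments":{"type":"string"},"grip_force":{"type":"number"}},"required":["increments"]}

```bash
mkdir -p pics
python3 - <<'E'
from bench import ctrl,snapshot
import cv2,numpy as np
s=ctrl.sense();print(s['time'],s['eef_pos'],np.round(s['orientation'],3),s['opening'])
for n in('scene','top'):
    d=snapshot(n);cv2.imwrite(f'pics/{n}0.png',d['frame'][:,:,::-1]);print(n,np.round(d['camera_matrix'],1).tolist(),np.round(d['R'],4).tolist(),np.round(d['t'],1), -np.array(d['R']).T@d['t'])
E
```

```text
0.0 [ 157.49292602 -604.60967705  403.69386946] [[-0.968 -0.252 -0.001]
 [-0.252  0.968  0.002]
 [ 0.     0.002 -1.   ]] 87.02749159621567
scene [[426.6, 0.0, 257.0], [0.0, 426.6, 186.6], [0.0, 0.0, 1.0]] [[-0.813, -0.5819, -0.0182], [-0.3514, 0.5154, -0.7816], [0.4642, -0.629, -0.6236]] [476.4 242.1 607.3] [190.51181098 534.43268179 576.56015294]
top [[388.0, 0.0, 251.8], [0.0, 388.0, 198.3], [0.0, 0.0, 1.0]] [[-0.003, -1.0, 0.0047], [-0.9825, 0.0021, -0.1862], [0.1862, -0.0051, -0.9825]] [  7.  599.5 813.1] [437.64222101   9.95060394 910.43962883]
```

View pics/scene0.png

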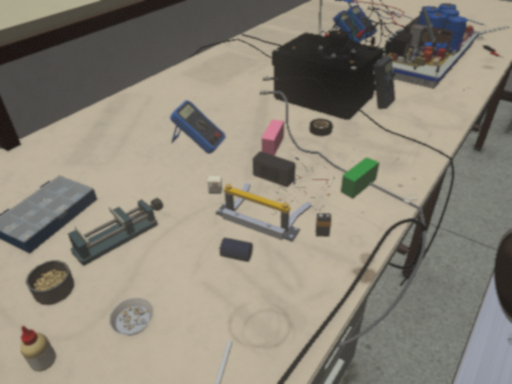

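View pics/top0.png

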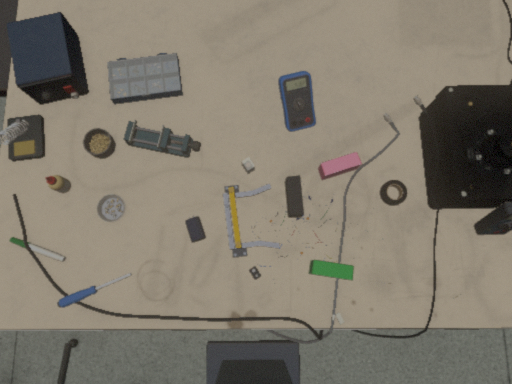

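Candidates for the adapter are the black block at top (294,197) / scene (273,168), the pink block at top (341,165) / scene (272,136), the green block at top (332,270) / scene (360,177), and the large black case at top (470,150). The black block is right by size and colour. It lies in front of the gauge mouth, and the yellow bar is at top (235,218). I'll check it in one close crop.

Run:
```python
import cv2,numpy as np
a=cv2.imread('pics/top0.png')[155:290,185:325];b=cv2.imread('pics/scene0.png')[135:265,195:335]
f=lambda i:cv2.resize(i,(400,390),interpolation=cv2.INTER_CUBIC)
cv2.imwrite('pics/crop0.png',np.clip(np.hstack([f(a),f(b)])*1.5,0,255).astype('uint8'))
```

```text
(no output)
```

View pics/crop0.png

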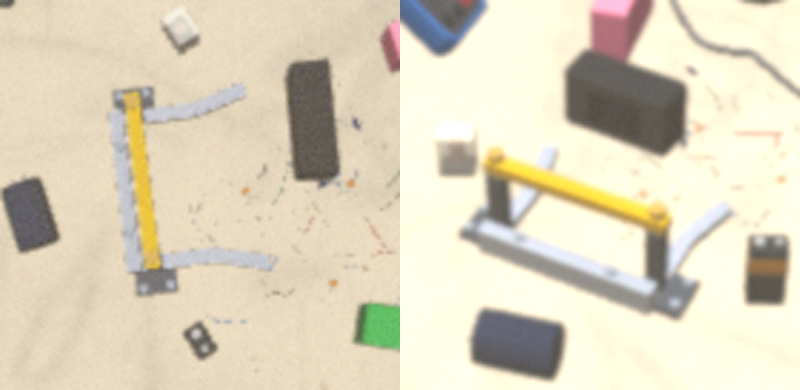

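```bash
cat > h.py <<'E'
import numpy as np,cv2
from bench import ctrl,snapshot
def ray(d,uv,z):
    K,R,t=map(np.asarray,(d['camera_matrix'],d['R'],d['t'])); uv=np.atleast_2d(uv).astype(float)
    v=(R.T@np.linalg.inv(K)@np.c_[uv,np.ones(len(uv))].T).T; c=-R.T@t
    return c+v*((z-c[2])/v[:,2])[:,None]
def blob(m,near):
    cs,_=cv2.findContours(m.astype('uint8'),cv2.RETR_EXTERNAL,cv2.CHAIN_APPROX_NONE)
    cs=[c for c in cs if cv2.contourArea(c)>40]
    return min(cs,key=lambda c:np.linalg.norm(c[:,0].mean(0)-near))[:,0]
def masks(d):
    h=cv2.cvtColor(d['frame'],cv2.COLOR_RGB2HSV).astype(int)
    return (h[...,0]>15)&(h[...,0]<32)&(h[...,1]>140)&(h[...,2]>90),(h[...,2]<85)
E
python3 - <<'E'
from h import *
N={'top':((235,218),(294,197)),'scene':((257,199),(273,168))}
for n in N:
    d=snapshot(n);y,b=masks(d)
    for lab,m,p in(('bar',y,N[n][0]),('ad',b,N[n][1])):
        c=blob(m,p); r=cv2.minAreaRect(c.astype(np.float32)); q=cv2.boxPoints(r)
        print(n,lab,'area',cv2.contourArea(c),'rect',np.round(r[0],1),np.round(r[1],1),q.round(1).tolist())
        for z in((65,55) if lab=='bar' else (50,0)): print('  z',z,ray(d,q,z)[:,:2].round(1).tolist())
        if lab=='ad':
            a=cv2.approxPolyDP(cv2.convexHull(c),2.0,True)[:,0]; print('  poly',a.tolist())
            print('  z50',ray(d,a,50)[:,:2].round(0).tolist(),'\n  z0',ray(d,a,0)[:,:2].round(0).tolist())
E
```

```text
top bar area 175.5 rect [234.3 216.2] [52.3  4.6] [[228.6999969482422, 190.60000610351562], [233.1999969482422, 190.0], [240.0, 241.89999389648438], [235.5, 242.5]]
  z 65 [[615.5, 56.9], [616.8, 46.8], [501.6, 31.4], [500.4, 41.3]]
  z 55 [[617.6, 57.4], [618.9, 47.2], [502.4, 31.7], [501.1, 41.6]]
top ad area 546.5 rect [293.8 197.2] [42.2 15. ] [[284.3999938964844, 176.89999389648438], [299.29998779296875, 175.5], [303.29998779296875, 217.5], [288.3999938964844, 218.89999389648438]]
  z 50 [[650.2, -69.1], [653.4, -103.2], [556.7, -109.7], [553.6, -76.2]]
  z 0 [[662.5, -73.7], [666.0, -109.8], [563.6, -116.6], [560.3, -81.2]]
  poly [[287, 177], [299, 176], [302, 215], [298, 218], [288, 215], [285, 183]]
  z50 [[650.0, -75.0], [652.0, -103.0], [562.0, -107.0], [556.0, -98.0], [562.0, -76.0], [636.0, -70.0]] 
  z0 [[662.0, -80.0], [665.0, -109.0], [570.0, -114.0], [562.0, -104.0], [570.0, -81.0], [647.0, -75.0]]
scene bar area 277.0 rect [256.6 198.6] [66.1  6. ] [[224.39999389648438, 190.8000030517578], [226.3000030517578, 185.10000610351562], [288.8999938964844, 206.39999389648438], [287.0, 212.0]]
  z 65 [[615.2, 63.8], [623.0, 48.2], [490.0, 32.6], [484.7, 47.4]]
  z 55 [[623.5, 54.6], [631.5, 38.7], [495.9, 22.8], [490.4, 37.9]]
scene ad area 893.0 rect [273.8 168.7] [44.5 23.9] [[248.8000030517578, 172.39999389648438], [256.8999938964844, 150.0], [298.70001220703125, 164.89999389648438], [290.70001220703125, 187.39999389648438]]
  z 50 [[623.7, -25.3], [658.5, -102.5], [552.4, -105.9], [526.1, -32.1]]
  z 0 [[664.8, -78.5], [703.0, -163.0], [586.7, -166.7], [557.9, -85.9]]
  poly [[254, 158], [259, 153], [265, 153], [292, 163], [293, 181], [284, 185], [256, 175]]
  z50 [[645.0, -74.0], [648.0, -95.0], [637.0, -103.0], [568.0, -104.0], [533.0, -52.0], [541.0, -31.0], [606.0, -27.0]] 
  z0 [[689.0, -131.0], [691.0, -155.0], [679.0, -163.0], [604.0, -164.0], [566.0, -108.0], [574.0, -85.0], [646.0, -80.0]]
```

>>> {"api": "send_rows", "payload": {"increments": "0 0 0 0 0 0.71 -1;0 0 0 0 0 0.71 -1;-0.7 0.53 0 0 0 0 -1;-0.7 0.53 0 0 0 0 -1;-0.7 0.53 0 0 0 0 -1;-0.7 0.53 0 0 0 0 -1;-0.7 0.53 0 0 0 0 -1;-0.7 0.53 0 0 0 0 -1;-0.7 0.53 0 0 0 0 -1;-0.7 0.53 0 0 0 0 -1", "grip_force": 5}}

```text
time: 1.2
eef_pos: [408.4, -356.5, 404.8]
orientation: [[-0.991, -0.131, 0.0], [-0.131, 0.991, 0.0], [-0.0, 0.0, -1.0]]
force: [0.4, -0.7, 0.6]
opening: 15.0
grip_force: 0.0
```

>>> {"api": "send_rows", "payload": {"increments": "-0.68 0.51 0 0 0 0 -1;-0.68 0.51 0 0 0 0 -1;-0.68 0.51 0 0 0 0 -1;-0.68 0.51 0 0 0 0 -1;-0.68 0.51 0 0 0 0 -1;-0.68 0.51 0 0 0 0 -1;-0.68 0.51 0 0 0 0 -1;-0.68 0.51 0 0 0 0 -1;-0.68 0.51 0 0 0 0 -1;0 0 0.8 0 0 0 -1"}}

```text
time: 2.2
eef_pos: [685.3, -86.9, 369.4]
orientation: [[-0.991, -0.136, 0.014], [-0.136, 0.991, -0.001], [-0.014, -0.003, -1.0]]
force: [-0.7, -0.5, 0.3]
opening: 0.6
grip_force: 0.0
```

>>> {"api": "send_rows", "payload": {"increments": "0 0 0.6 0 0 0 -1;0 0 0.6 0 0 0 -1;0 0 0.6 0 0 0 -1;0 0 0.4 0 0 0 -1;0 0 0.2 0 0 0 -1;0 0 0 0 0 0 -1;0 0 0 0 0 0 -1;0 0 0 0 0 0 -1;0 0 0 0 0 0 -1;0 0 0 0 0 0 -1"}}

```text
time: 3.2
eef_pos: [681.1, -90.6, 245.8]
orientation: [[-0.991, -0.131, 0.002], [-0.131, 0.991, 0.0], [-0.002, -0.0, -1.0]]
force: [0.5, 0.2, 0.5]
opening: 0.5
grip_force: 0.0
```

Run:
```python
from h import *
o=[]
for n,(r,c) in {'top':(150,195),'scene':(100,195)}.items():
    d=snapshot(n);o.append(cv2.resize(d['frame'][r:r+140,c:c+140,::-1],(400,400),interpolation=cv2.INTER_CUBIC))
cv2.imwrite('pics/c1.png',np.clip(np.hstack(o)*1.5,0,255).astype('uint8'));s=ctrl.sense();print(s['time'],s['eef_pos'],s['force'])
```

```text
3.3 [680.94741519 -90.61076433 245.3105772 ] [ 0.15645527  0.76752361 -0.49887833]
```

View pics/c1.png

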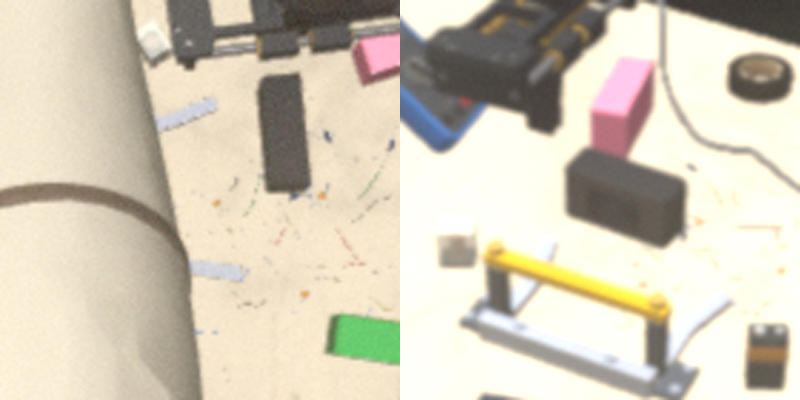

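The left half (top view) shows the closed fingers just beyond the adapter's far end, which is at crop (280,75), with the arm hiding the gauge. The right half (scene) shows the fingertips at crop (545,125), clear of the pink block. Next I lower them and push the adapter sideways onto the channel line.

>>> {"api": "send_rows", "payload": {"increments": "0 0.1 0.3 0 0 0 -1;0 0 0.3 0 0 0 -1;0 0 0.25 0 0 0 -1;0 0 0.15 0 0 0 -1;0 0 0 0 0 0 -1;0.12 0 0 0 0 0 -1;0.12 0 0 0 0 0 -1;0.08 0 0 0 0 0 -1;0.08 0 0 0 0 0 -1;0.08 0 0 0 0 0 -1"}}

```text
time: 4.3
eef_pos: [656.5, -88.7, 195.5]
orientation: [[-0.991, -0.131, 0.002], [-0.131, 0.991, 0.0], [-0.002, -0.0, -1.0]]
force: [2.4, 0.7, 1.1]
opening: 0.7
grip_force: 0.7
```

>>> {"api": "send_rows", "payload": {"increments": "0.08 0 0 0 0 0 -1;0.08 0 0 0 0 0 -1;0.08 0 0 0 0 0 -1;0.08 0 0 0 0 0 -1;0.08 0 0 0 0 0 -1;0.06 0 0 0 0 0 -1;0.06 0 0 0 0 0 -1;0.04 0 0 0 0 0 -1;0 0 0 0 0 0 -1;0 0 0 0 0 0 -1"}}

```text
time: 5.3
eef_pos: [628.4, -92.5, 194.4]
orientation: [[-0.991, -0.13, -0.001], [-0.13, 0.991, 0.0], [0.001, 0.0, -1.0]]
force: [1.1, 0.9, 1.1]
opening: 0.4
grip_force: 0.4
```

Run:
```python
from h import *
d=snapshot('scene');y,b=masks(d);c=blob(b,(270,170))
a=cv2.approxPolyDP(cv2.convexHull(c),2.0,True)[:,0];print(a.tolist(),'\nz50',ray(d,a,50)[:,:2].round(0).tolist(),'\nz0',ray(d,a,0)[:,:2].round(0).tolist())
```

```text
[[227, 195], [231, 196], [232, 209], [226, 206]] 
z50 [[615.0, 57.0], [607.0, 55.0], [582.0, 84.0], [597.0, 84.0]] 
z0 [[656.0, 12.0], [647.0, 10.0], [619.0, 41.0], [635.0, 41.0]]
```

>>> {"api": "send_rows", "payload": {"increments": "-0.2 0 0 0 0 0 -1;-0.4 0 0 0 0 0 -1;-0.2 0 -0.2 0 0 0 -1;0 0 -0.6 0 0 0 -1;0 0 -0.6 0 0 0 -1;0 0 -0.6 0 0 0 -1;0 -0.5 0 0 0 0 -1;0 -0.8 0 0 0 0 -1;0 0 0 0 0 0 -1;0 0 0 0 0 0 -1"}}

```text
time: 6.35
eef_pos: [676.8, -152.5, 293.8]
orientation: [[-0.992, -0.129, -0.002], [-0.129, 0.992, 0.0], [0.002, 0.001, -1.0]]
force: [-0.8, 0.8, 0.1]
opening: 0.3
grip_force: 0.0
```

Run:
```python
from h import *
s=ctrl.sense();print(s['eef_pos'],np.round(s['joints'],1))
o=[]
for n,(r,c) in {'top':(150,195),'scene':(120,195)}.items():
    d=snapshot(n);y,b=masks(d);o.append(cv2.resize(d['frame'][r:r+140,c:c+140,::-1],(400,400),interpolation=cv2.INTER_CUBIC))
    cs=blob(b,(270,172) if n=='scene' else (294,213))
    a=cv2.approxPolyDP(cv2.convexHull(cs),2.0,True)[:,0];print(n,a.tolist(),'\nz50',ray(d,a,50)[:,:2].round(0).tolist(),'\nz0',ray(d,a,0)[:,:2].round(0).tolist())
cv2.imwrite('pics/c2.png',np.clip(np.hstack(o)*1.5,0,255).astype('uint8'))
```

```text
[ 676.8460303  -152.5226567   293.80491092] [  0.6  33.5   3.1  -0.  -59.7 -83.2]
top [[301, 191], [307, 224], [305, 231], [296, 192]] 
z50 [[617.0, -106.0], [542.0, -118.0], [526.0, -113.0], [615.0, -95.0]] 
z0 [[628.0, -113.0], [548.0, -125.0], [532.0, -120.0], [625.0, -101.0]]
scene [[274, 157], [309, 166], [310, 180], [306, 187], [302, 189], [271, 179], [269, 165]] 
z50 [[612.0, -101.0], [533.0, -115.0], [507.0, -74.0], [502.0, -50.0], [505.0, -40.0], [573.0, -33.0], [604.0, -70.0]] 
z0 [[652.0, -161.0], [565.0, -176.0], [537.0, -132.0], [531.0, -106.0], [535.0, -95.0], [610.0, -87.0], [643.0, -128.0]]
```

View pics/c2.png

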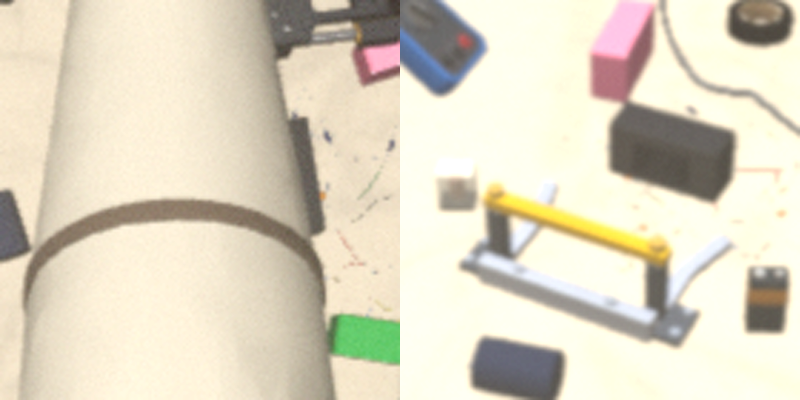

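The right half (scene) shows the adapter upright at crop (670,150), in front of the mouth and parallel to the bar. It measures about 1 mm off the channel line. Next I turn the tool a quarter and tilt it so the tips lead.

>>> {"api": "send_rows", "payload": {"increments": "0.65 -0.24 0 0 0 0 -0.1;0.65 -0.24 0 0 0 0 -0.1;0.65 -0.24 0 0 0 0 -0.1;0 0 0 0 0 1 -0.1;0 0 0 0 0 1 -0.1;0 0 0 0 0 1 -0.1;0 0 0 0 0 1 -0.1;0 0 0 0 0 1 -0.1;0 0 0 0 0 1 -0.1;0 0 0 0 0 1 -0.1"}}

```text
time: 7.45
eef_pos: [585.1, -198.9, 294.7]
orientation: [[-0.886, 0.463, -0.001], [0.463, 0.886, 0.0], [0.001, -0.0, -1.0]]
force: [-0.2, 0.1, -0.1]
opening: 39.1
grip_force: 0.0
```

>>> {"api": "send_rows", "payload": {"increments": "0 0 0 0 0 1 -0.1;0 0 0 0 0 1 -0.1;0 0 0 0 0 1 -0.1;0 0 0 0 0 1 -0.1;0 0 0 0 0 1 -0.1;0 0 0 0 0 1 -0.1;0 0 0 0 0 1 -0.1;0 0 0 0 0 1 -0.1;0 0 0 0 0 1 -0.1;0 0 0 0 0 1 -0.1"}}

```text
time: 8.45
eef_pos: [585.1, -198.9, 294.7]
orientation: [[-0.215, 0.977, -0.001], [0.977, 0.215, 0.0], [0.0, -0.001, -1.0]]
force: [0.7, 1.3, 0.1]
opening: 39.1
grip_force: 0.0
```

>>> {"api": "send_rows", "payload": {"increments": "0 0 0 0 0 1 -0.1;0 0 0 0 1 0 -0.1;0 0 0 0 1 0 -0.1;0 0 0 0 1 0 -0.1;0 0 0 0 1 0 -0.1;0 0 0 0 0 0 -0.1;0 0 0 0 0 0 -0.1;0 0 0 0 0 0 -0.1;0 0 0 0 0 0 -0.1;0 0 0 0 0 0 -0.1"}}

```text
time: 9.45
eef_pos: [584.8, -199.7, 294.7]
orientation: [[-0.123, 0.991, -0.045], [0.932, 0.131, 0.339], [0.342, -0.0, -0.94]]
force: [0.3, -0.3, 0.8]
opening: 39.3
grip_force: 0.0
```

```bash
cat >> h.py <<'E'
def tip():
    s=ctrl.sense();O=np.asarray(s['orientation']);p=np.asarray(s['eef_pos'])+182*O[:,2]
    g=np.array([-.13,.9917]);b=np.array([.9917,.13]);q=p[:2]-[552.5,44]
    print('t',s['time'],'tip g,b,z',np.round([q@g,q@b,p[2]],1),'open',s['opening'],'F',np.round(s['force'],1),'q',np.round(s['joints'],0));print(O.round(3).tolist())
E
python3 -c "from h import *;tip()"
```

```text
t 9.45 tip g,b,z [-183.7    0.2  123.7] open 39.30715269102541 F [ 0.3 -0.3  0.8] q [  -9.   29.    1.  -20.  -70. -155.]
[[-0.123, 0.991, -0.045], [0.932, 0.131, 0.339], [0.342, -0.0, -0.94]]
```

>>> {"api": "send_rows", "payload": {"increments": "-0.16 0 0.44 0 0 0 -0.1;-0.16 0 0.44 0 0 0 -0.1;-0.16 0 0.44 0 0 0 -0.1;-0.16 0 0.44 0 0 0 -0.1;-0.15 0 0.4 0 0 0 -0.1;0 0 0 0 0 0 -0.1;0 0 0 0 0 0 -0.1;0.094 0 0.034 0 0 0 -0.1;0.094 0 0.034 0 0 0 -0.1;0.075 0 0.027 0 0 0 -0.1"}}

```text
time: 10.45
eef_pos: [583.3, -185.9, 181.0]
orientation: [[-0.124, 0.991, -0.043], [0.932, 0.131, 0.339], [0.341, 0.002, -0.94]]
force: [-0.5, -1.5, 0.5]
opening: 39.3
grip_force: 0.7
```

>>> {"api": "send_rows", "payload": {"increments": "0.075 0 0.027 0 0 0 -0.1;0.075 0 0.027 0 0 0 -0.1;0.075 0 0.027 0 0 0 -0.1;0.075 0 0.027 0 0 0 -0.1;0.075 0 0.027 0 0 0 -0.1;0.075 0 0.027 0 0 0 -0.1;0.075 0 0.027 0 0 0 -0.1;0.075 0 0.027 0 0 0 -0.1;0.075 0 0.027 0 0 0 -0.1;0.075 0 0.027 0 0 0 -0.1"}}

```text
time: 11.45
eef_pos: [577.8, -146.5, 179.8]
orientation: [[-0.123, 0.991, -0.045], [0.932, 0.131, 0.339], [0.342, -0.0, -0.94]]
force: [-0.2, -2.1, 1.2]
opening: 39.5
grip_force: 1.0
```

Run:
```python
from h import *
tip();o=[]
for n,(r,c) in {'top':(150,195),'scene':(120,195)}.items():
    d=snapshot(n);o.append(cv2.resize(d['frame'][r:r+140,c:c+140,::-1],(400,400),interpolation=cv2.INTER_CUBIC))
cv2.imwrite('pics/c3.png',np.clip(np.hstack(o)*1.5,0,255).astype('uint8'))
```

```text
t 11.45 tip g,b,z [-130.     0.2    8.8] open 39.48474697298252 F [-0.2 -2.1  1.2] q [  -4.   35.   -7.  -24.  -55. -153.]
[[-0.123, 0.991, -0.045], [0.932, 0.131, 0.339], [0.342, -0.0, -0.94]]
```

View pics/c3.png

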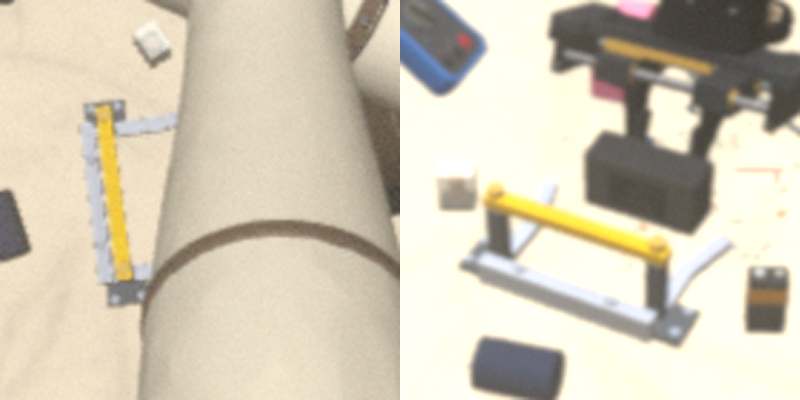

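The fingers push squarely, with the adapter upright at crop (650,180) and centred between the lead-in tips at (550,185) and (730,240). I'll keep going.

>>> {"api": "send_rows", "payload": {"increments": "0.075 0 0.027 0 0 0 -0.1;0.075 0 0.027 0 0 0 -0.1;0.075 0 0.027 0 0 0 -0.1;0.075 0 0.027 0 0 0 -0.1;0.075 0 0.027 0 0 0 -0.1;0.075 0 0.027 0 0 0 -0.1;0.075 0 0.027 0 0 0 -0.1;0.075 0 0.027 0 0 0 -0.1;0.075 0 0.027 0 0 0 -0.1;0.075 0 0.027 0 0 0 -0.1"}}

```text
time: 12.55
eef_pos: [572.6, -107.0, 180.0]
orientation: [[-0.123, 0.991, -0.045], [0.932, 0.13, 0.339], [0.342, -0.0, -0.94]]
force: [0.1, -1.7, -1.2]
opening: 39.3
grip_force: 0.4
```

>>> {"api": "send_rows", "payload": {"increments": "0.056 0 0.0205 0 0 0 -0.1;0.056 0 0.0205 0 0 0 -0.1;0.056 0 0.0205 0 0 0 -0.1;0.056 0 0.0205 0 0 0 -0.1;0.056 0 0.0205 0 0 0 -0.1;0.056 0 0.0205 0 0 0 -0.1;0.056 0 0.0205 0 0 0 -0.1;0.056 0 0.0205 0 0 0 -0.1;0.056 0 0.0205 0 0 0 -0.1;0.056 0 0.0205 0 0 0 -0.1"}}

```text
time: 13.55
eef_pos: [568.8, -77.5, 180.0]
orientation: [[-0.123, 0.991, -0.045], [0.932, 0.131, 0.339], [0.342, 0.0, -0.94]]
force: [-0.1, -0.6, 0.1]
opening: 39.0
grip_force: 0.5
```

Run:
```python
from h import *
tip();o=[]
for n,(r,c) in {'top':(150,195),'scene':(130,205)}.items():
    d=snapshot(n);o.append(cv2.resize(d['frame'][r:r+120,c:c+120,::-1],(400,400),interpolation=cv2.INTER_CUBIC))
cv2.imwrite('pics/c4.png',np.clip(np.hstack(o)*1.5,0,255).astype('uint8'))
```

```text
t 13.55 tip g,b,z [-60.4   0.3   9. ] open 39.00057109327258 F [-0.1 -0.6  0.1] q [   2.   33.  -10.  -26.  -52. -158.]
[[-0.123, 0.991, -0.045], [0.932, 0.131, 0.339], [0.342, 0.0, -0.94]]
```

View pics/c4.png

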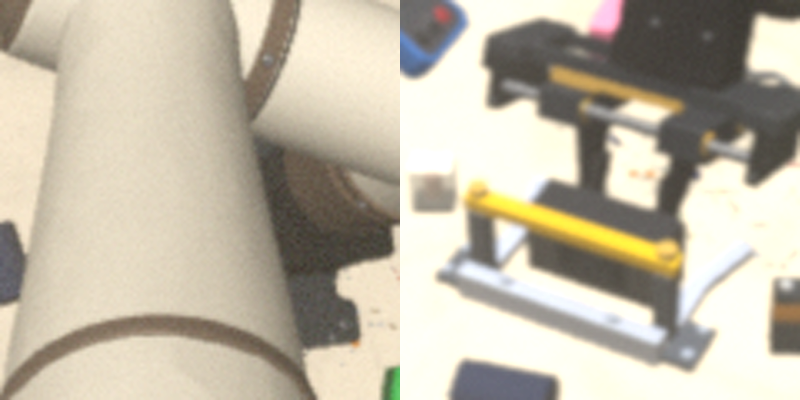

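The right half (scene) shows the adapter in the channel at crop (605,230), entering behind the bar between the posts at (483,240) and (667,300). The gripper body is well behind and above the bar. Next come slower steps, watching the force.

>>> {"api": "send_rows", "payload": {"increments": "0.0376 0 0.0137 0 0 0 -0.1;0.0376 0 0.0137 0 0 0 -0.1;0.0376 0 0.0137 0 0 0 -0.1;0.0376 0 0.0137 0 0 0 -0.1;0.0376 0 0.0137 0 0 0 -0.1;0.0376 0 0.0137 0 0 0 -0.1;0.0376 0 0.0137 0 0 0 -0.1;0.0376 0 0.0137 0 0 0 -0.1;0.0376 0 0.0137 0 0 0 -0.1;0.0376 0 0.0137 0 0 0 -0.1"}}

```text
time: 14.65
eef_pos: [566.2, -57.8, 180.0]
orientation: [[-0.123, 0.991, -0.045], [0.932, 0.13, 0.339], [0.342, 0.0, -0.94]]
force: [1.0, -1.8, 0.3]
opening: 39.3
grip_force: 0.7
```

>>> {"api": "send_rows", "payload": {"increments": "0.0113 0 0.0041 0 0 0 -0.1;0.0113 0 0.0041 0 0 0 -0.1;0.0113 0 0.0041 0 0 0 -0.1;0.0113 0 0.0041 0 0 0 -0.1;0.0113 0 0.0041 0 0 0 -0.1;0.0113 0 0.0041 0 0 0 -0.1;0.0113 0 0.0041 0 0 0 -0.1;0.0113 0 0.0041 0 0 0 -0.1;0.0113 0 0.0041 0 0 0 -0.1;0.0113 0 0.0041 0 0 0 -0.1"}}

```text
time: 15.65
eef_pos: [565.4, -51.9, 180.0]
orientation: [[-0.123, 0.991, -0.045], [0.932, 0.131, 0.339], [0.342, -0.0, -0.94]]
force: [-0.9, -1.6, -0.6]
opening: 39.4
grip_force: 0.7
```

```bash
python3 -c "from h import *;tip()"
```

```text
t 15.65 tip g,b,z [-34.6   0.3   9. ] open 39.36371937891754 F [-0.9 -1.6 -0.6] q [   5.   32.  -11.  -26.  -51. -160.]
[[-0.123, 0.991, -0.045], [0.932, 0.131, 0.339], [0.342, -0.0, -0.94]]
```

Predicted contact is in about 3.6 mm, so I advance 0.4 mm per row.

>>> {"api": "send_rows", "payload": {"increments": "0.0075 0 0.0027 0 0 0 -0.1;0.0075 0 0.0027 0 0 0 -0.1;0.0075 0 0.0027 0 0 0 -0.1;0.0075 0 0.0027 0 0 0 -0.1;0.0075 0 0.0027 0 0 0 -0.1;0.0075 0 0.0027 0 0 0 -0.1;0.0075 0 0.0027 0 0 0 -0.1;0.0075 0 0.0027 0 0 0 -0.1;0.0075 0 0.0027 0 0 0 -0.1;0.0075 0 0.0027 0 0 0 -0.1"}}

```text
time: 16.65
eef_pos: [565.0, -49.1, 180.2]
orientation: [[-0.123, 0.991, -0.044], [0.932, 0.131, 0.337], [0.34, 0.0, -0.94]]
force: [0.8, -6.9, 1.8]
opening: 39.1
grip_force: 3.9
```

>>> {"api": "send_rows", "payload": {"increments": "0.0075 0 0.0027 0 0 0 -0.1;0.0075 0 0.0027 0 0 0 -0.1;0.0075 0 0.0027 0 0 0 -0.1;0 0 0 0 0 0 -0.1;0 0 0 0 0 0 -0.1;0 0 0 0 0 0 -0.1;0 0 0 0 0 0 -0.1;0 0 0 0 0 0 -0.1;0 0 0 0 0 0 -0.1;0 0 0 0 0 0 -0.1"}}

```text
time: 17.65
eef_pos: [564.9, -48.8, 180.3]
orientation: [[-0.123, 0.991, -0.044], [0.933, 0.131, 0.336], [0.339, 0.001, -0.941]]
force: [0.5, -10.5, 1.2]
opening: 39.2
grip_force: 5.0
```

```bash
python3 -c "from h import *;tip()"
```

```text
t 17.65 tip g,b,z [-32.    0.3   9. ] open 39.19293118787279 F [  0.5 -10.5   1.2] q [   5.   32.  -11.  -26.  -50. -160.]
[[-0.123, 0.991, -0.044], [0.933, 0.131, 0.336], [0.339, 0.001, -0.941]]
```

It is firmly stopped within 1 mm of the predicted home. I back straight off, then raise and clear the view.

>>> {"api": "send_rows", "payload": {"increments": "-0.05 0 -0.018 0 0 0 -0.1;-0.2 0 -0.073 0 0 0 -0.1;-0.4 0 -0.146 0 0 0 -0.1;-0.4 0 -0.146 0 0 0 -0.1;-0.4 0 -0.146 0 0 0 -0.1;0.2 0 -0.6 0 0 0 -0.1;0.2 0 -0.6 0 0 0 -0.1;0.2 0 -0.6 0 0 0 -0.1;-0.8 0 -0.3 0 0 0 -0.1;-0.8 0 -0.3 0 0 0 -0.1"}}

```text
time: 18.65
eef_pos: [586.8, -210.5, 277.7]
orientation: [[-0.126, 0.991, -0.043], [0.931, 0.133, 0.34], [0.342, 0.003, -0.94]]
force: [1.1, 0.4, -0.2]
opening: 39.1
grip_force: 0.0
```

>>> {"api": "send_rows", "payload": {"increments": "-0.8 0 -0.3 0 0 0 -0.1;-0.8 0 -0.3 0 0 0 -0.1;-0.8 0 -0.3 0 0 0 -0.1;-0.8 0 -0.3 0 0 0 -0.1;-0.8 0 -0.3 0 0 0 -0.1;0 0 0 0 0 0 -0.1;0 0 0 0 0 0 -0.1;0 0 0 0 0 0 -0.1;0 0 0 0 0 0 -0.1;0 0 0 0 0 0 -0.1"}}

```text
time: 19.65
eef_pos: [614.5, -421.1, 278.4]
orientation: [[-0.124, 0.991, -0.045], [0.931, 0.132, 0.339], [0.342, 0.0, -0.94]]
force: [-0.4, 0.8, 0.0]
opening: 39.1
grip_force: 0.0
```

Run:
```python
from h import *
tip();o=[]
for n,(r,c) in {'top':(170,200),'scene':(160,210)}.items():
    d=snapshot(n);o.append(cv2.resize(d['frame'][r:r+100,c:c+100,::-1],(400,400),interpolation=cv2.INTER_CUBIC))
cv2.imwrite('pics/c5.png',np.clip(np.hstack(o)*1.5,0,255).astype('uint8'))
```

```text
t 19.65 tip g,b,z [-407.1    0.9  107.4] open 39.11288816984388 F [-0.4  0.8  0. ] q [ -25.   42.   22.  -17.  -82. -143.]
[[-0.124, 0.991, -0.045], [0.931, 0.132, 0.339], [0.342, 0.0, -0.94]]
```

View pics/c5.png

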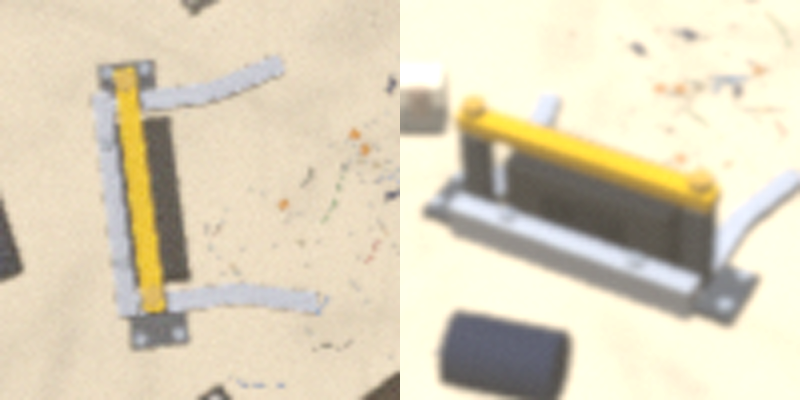

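The top view shows the adapter under the bar, from crop (160,118) to (180,280), parallel to the bar and centred between the rails. The scene view shows it upright behind the end stop, with the robot clear.

```bash
python3 -c "from bench import ctrl;print(ctrl.close_job())"
```

```text
the job is handed in; nothing more can be done
None
```

The adapter stands in the gauge under the yellow bar, pushed firmly against the end stop and square to it in the last pictures, with the robot clear; I handed the job in at about 20 s, and no verdict came back.

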